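# Latch the open pastry mould

## Robot

A 6-joint arm with a two-finger parallel gripper is mounted at the origin on the work surface. World frame = base frame: x ahead of the robot, y to its left, z up, the work surface at z = 0. Lengths are in mm, angles in rad, forces in N, time in s.
With the tool pointing down it reaches from about 350 to 875 mm from the base axis. Payload 4.2 kg.
Tool frame: the origin (TCP) lies at the very end of the fingers, on their centre line; the grasp point (between the pads) lies 19 mm behind it; z points along the fingers, y is the direction in which the jaws open and shut (so a half turn about z gives the same grasp; the last joint's range is limited). The gripper opens to 85 mm and grips with 20 to 120 N. Pads are 22 mm wide; open, the fingers measure 114 mm over their backs; the gripper's body (76 mm by 85 mm) begins 54 mm behind the grasp point. The pads swing forward as they close: fully open they stand 13 mm farther back than shut.
Start: joints at [-0.951, 0.385, 0.008, 0, -1.194, -0.259], TCP at [220.653, -584.732, 231.312] pointing down, gripper open.
Joint ranges: [-3.14, 3.14], [-1.21, 2.06], [-1.07, 1.41], [-3.16, 2.05], [-2.99, -0.16], [-3.1, 3.1]. Speed limits (rad/s): [2.79, 2.79, 3.14, 3.14, 3.14, 3.14].

## Interface

Orientations are given as a unit quaternion [x, y, z, w].
In Python, from bench import arm, optics, job gives the robot as it stands.
- The arm moves only by the tool send_rows, never from a script. Its argument "steps" is a list that holds one entry, the list of rows, each a list of 5 numbers: the shift along the tool's x, y, z in cm, then the turn about the tool's z in rad, then the opening, from 0 (shut) to 1 (fully open). A call has 1 to 10 rows; each row shifts and turns the pose as measured when the row begins, along the tool's axes as they then stand; what a row does not reach is not made up. A row lasts 1/12 s, in which the tool goes at most 41.7 mm and 7.16 degrees, less where a joint would pass 70% of its speed; a pose out of reach is approached as far as the arm can. A call with a gripper value outside its range is refused whole. The fingers move at their own pace and stop on an object; the grip force is fixed at half the most. Time passes only in rows, so rows that do not move let the fingers close. It gives the time, the measured TCP pose, the force and the opening at its end, in the units of the state.
- arm.read_state(): the state, without advancing time (a new reading comes with each control period).
- optics.get_image(name): name is "scene" or "top" or "wrist"; returns (picture, depth): 400x640x3 uint8, blue, green, red; 400x640 float32, mm along the optical axis (not along the pixel's ray), 0 where there is no reading.
- optics.get_calibration(name): a dict with "K" (3x3 intrinsics, pixels), "k1" (the pictures are not rectified: a ray, as slopes to the right and down, at radius r is drawn at 1 + k1 r^2 times it, then the intrinsics apply), "rvec" (rotation vector, rad) and "tvec" (3), from world to camera coordinates, as OpenCV has them; the wrist camera has in their place "hand_eye" (4x4, takes a point from camera to tool coordinates, whose origin is the TCP and whose axes are the flange's). Camera axes: x right, y down, z forward; pixel columns grow to the right and rows downward; lengths in mm; the calibration is good to about 2 mm. A picture is of the moment at which its call begins: read the wrist's pose just before it. get_calibration takes no time and is no camera call.
- job.job_done(): hands the job in, once; it reports no verdict.
The state is a dict: "clock": time; "joints": joint angles; "joint_vel": joint speeds; "joint_efforts": joint torques, N m; "position": TCP position; "ee_rot": TCP orientation; "contact_force": force on the tool from outside, world axes, zero at the start; "wrist_torque": the same for the moment, N m; "gripper_width": finger opening in mm.
Only numpy, scipy, OpenCV 4.12 (cv2) and the standard library are available. Lean on these libraries where they do the work, as an engineer would, in place of code of your own. Each camera call takes 0.05 s, during which the arm holds its last target. There are 200 camera calls.

## Task

Two steel moulds lie on the marble; one is still unlatched, with its lever and wire loop standing up. Tip that mould's loop forward so that its bar drops down over the hook on the other half, then push the lever over backwards until it snaps flat, so that the loop draws the two halves together and stays latched. Let go at the end.

Things in the scene. Friction and masses are not known exactly. Their poses are not given: they have to be found in the camera images.
- mould: Open mould, fixed steel block 214 (x) x 90 (y) x 60 mm high (all sizes mm), draw latch on top. Origin: centre of underside, on the seam; x along its length, from the lever's half (-x) to the hook's half (+x), z up. Lever pivot at x -30, y 0, z 82, axis along y. The hook's half is sprung; the latch draws it about 3 mm to -x. A like mould, lever flat, is already latched and fixed: leave it.
- lever (a joint): Open mould's lever, rad: 0 = leaning 60 deg above level to +x (stop), 0.52 = upright, 2.13 = flat to -x (stop, shut). Flat bar 20 mm wide, 8 thick up to 28 from the pivot, then 6; tip 69 from pivot. Stays where left (about 1 N at the tip moves it). Starts at 0.22 to 0.54. Loop hooked, it takes a few N, passes the toggle point near 1.85, then snaps flat and stays.
- loop_bar (a point): Middle of the wire loop's cross bar (42 along y, 6 thick). Loop 42 mm wide, 80 long from its hinge, a pin through the lever 18 from the pivot; the bar clears the lever's tip by 25. At start it leans 25 deg further back (-x) than the lever, on a stop, bar 112 to 119 above the mould's top. Pushed past upright it falls freely to +x; its bar lands on the mould's top beyond the hook.
- keeper (a point): Middle of the hook's groove, where the loop's bar sits: 8 mm above the mould's top, 63 in +x from the lever's pivot; axes as the mould's. Hook: upright 26 wide (y), 17 high, with a lip jutting 6 to +x over the groove. The bar comes down beyond the lip; the lever draws it back under.
Things that resemble listed ones, but are neither listed nor needed, are in the scene too. Leave any red look-alike of the mould alone.

How it is judged (in metres and radians):
On the way:
1. the loop's bar lies down beyond the hook, below its lip (z of loop_bar in the frame of keeper below 0.004 m and x of loop_bar in the frame of keeper above -0.005 m and value of joint lever below 1.7 rad), for 0.1 s.
At the end, for the whole second after the job is handed in: The lever lies flat past its toggle point (above 2.0 rad), the loop's bar sits in the hook (within 7 mm of the groove's middle), and the hook's half is held drawn in by at least 1 mm (value of joint lever above 2 rad and distance between loop_bar and keeper below 0.007 m and x of keeper in the frame of mould below 0.0325 m); the robot touches nothing.
It also fails if it takes over 40 s, if anything falls off the work surface, if the arm or the gripper's body presses on something with over 40 N, if the wrist force passes 120 N, or if a joint passes its speed limit or range.

## Working session

There is one attempt and no reset: what is moved stays moved. The work goes in short steps, Python scripts to look and compute and a tool call to move; the robot and the scene stay as the last step left them, time stands still between calls to the robot, and variables do not carry over. Pictures are saved under pics/ and viewed, about 8 in all and at most 12, crops included, and the job is handed in when it is done.

Besides the shell and the picture viewer there is one more tool, called after ">>>" as a command line: name --argument value ..., lists and objects as JSON in quotes. send_rows: Moves the arm, as the interface text tells. Its arguments: {"type":"object","properties":{"steps":{"type":"array","items":{"type":"array","items":{"type":"array","items":{"type":"number"}}}}},"required":["steps"]}

```bash
mkdir -p pics; cat > h.py <<'E'
import numpy as np, cv2
from scipy.spatial.transform import Rotation as R
from bench import arm, optics, job
def cam(n):
    c=optics.get_calibration(n); K=np.array(c["K"],float)
    if "hand_eye" in c:
        s=arm.read_state(); T=np.eye(4); T[:3,:3]=R.from_quat(s["ee_rot"]).as_matrix(); T[:3,3]=s["position"]
        M=T@np.array(c["hand_eye"])
    else:
        r=cv2.Rodrigues(np.array(c["rvec"],float))[0]; M=np.eye(4); M[:3,:3]=r.T; M[:3,3]=-r.T@np.array(c["tvec"],float).ravel()
    return K,c["k1"],M   # M: camera to world
def slopes(K,k1,u,v):
    d=np.stack([(np.asarray(u,float)-K[0,2])/K[0,0],(np.asarray(v,float)-K[1,2])/K[1,1]],-1); s=d.copy()
    for _ in range(8): s=d/(1+k1*(s**2).sum(-1,keepdims=True))
    return s
def ray(c,u,v):
    s=slopes(c[0],c[1],u,v); d=np.concatenate([s,np.ones(s.shape[:-1]+(1,))],-1)
    return c[2][:3,3], d@c[2][:3,:3].T
def onz(c,u,v,z):
    o,d=ray(c,u,v); return o+d*((z-o[2])/d[...,2:3])
def cloud(c,dep):
    v,u=np.mgrid[:dep.shape[0],:dep.shape[1]]; o,d=ray(c,u,v); return o+d*dep[...,None]
def proj(c,P):
    q=(np.atleast_2d(P)-c[2][:3,3])@c[2][:3,:3]; s=q[:,:2]/q[:,2:]; s=s*(1+c[1]*(s**2).sum(1,keepdims=True))
    return s*[c[0][0,0],c[0][1,1]]+[c[0][0,2],c[0][1,2]]
E
python3 - <<'E'
from h import *
for n in("scene","top"):
    c=cam(n); im,d=optics.get_image(n); cv2.imwrite(f"pics/{n}0.png",im); np.savez(f"{n}0",im=im,d=d)
    print(n,c[2].round(2).tolist())
print(arm.read_state())
E
```

```text
scene [[0.34, 0.51, -0.79, 1262.92], [0.94, -0.19, 0.29, -262.25], [-0.01, -0.84, -0.54, 681.85], [0.0, 0.0, 0.0, 1.0]]
top [[0.01, -0.98, 0.17, 323.09], [-1.0, -0.01, 0.0, 48.43], [0.0, -0.17, -0.98, 862.27], [0.0, 0.0, 0.0, 1.0]]
{'clock': 0.1, 'joints': array([-9.51397585e-01,  3.85485308e-01,  6.75419250e-03, -4.30951019e-04,
       -1.19399295e+00, -2.58585351e-01]), 'joint_vel': array([-0.00049506, -0.00169075,  0.00248114,  0.00276729,  0.001101  ,
        0.0005489 ]), 'joint_efforts': array([-5.08211269e-04, -3.93319273e+01,  1.88928580e+01,  4.19790164e+00,
       -2.58583525e-03,  4.83970283e-06]), 'position': array([ 220.46888806, -584.26503936,  230.32491176]), 'ee_rot': array([-1.79351408e-01,  9.83784582e-01,  9.57602140e-04, -2.28379433e-04]), 'contact_force': array([-0.35943286,  0.3336435 ,  0.48577874]), 'wrist_torque': array([ 0.01126312, -0.00310744, -0.02975857]), 'gripper_width': 84.98513593859309}
```

View pics/scene0.png

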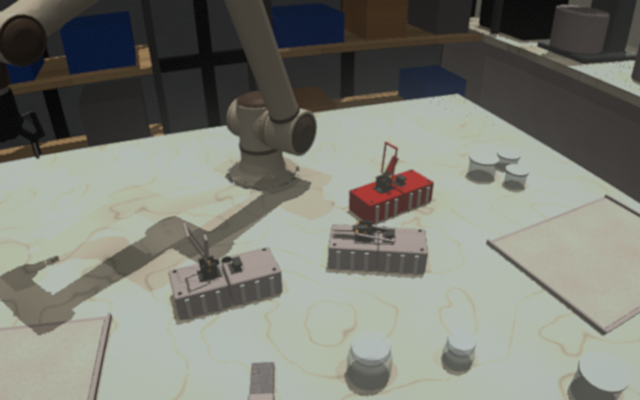

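View pics/top0.png

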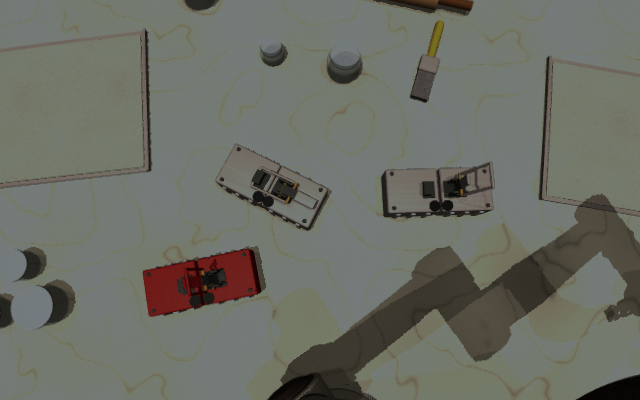

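Three candidates in the scene view: the red one (390,195) is a look-alike to be left alone, the grey one (377,250) has its lever flat and is already latched, and the grey one (225,280) has its lever and loop standing. The last is the target, at about (438,190) in the top view, with its lever to the right (-y) and its hook to the left (+y).

```bash
python3 - <<'E'
from h import *
for n,box in(("top",(360,510,140,235)),("scene",(150,300,200,330))):
    z=np.load(f"{n}0.npz"); im,d=z["im"],z["d"]; c=cam(n); P=cloud(c,d); P[d==0]=np.nan
    u0,u1,v0,v1=box; m=np.zeros(d.shape,bool); m[v0:v1,u0:u1]=1
    t=m&(abs(P[...,2]-60)<4)
    r=cv2.minAreaRect(P[t][:,:2].astype(np.float32)); print(n,"topface",r,t.sum(),np.nanmedian(P[t][:,2]))
    for lo,hi in((66,75),(75,85),(85,100),(100,120),(120,140),(140,160),(160,190)):
        k=m&(P[...,2]>lo)&(P[...,2]<hi)
        if k.sum(): print(lo,hi,k.sum(),np.median(P[k],0).round(1),P[k].min(0).round(0),P[k].max(0).round(0))
    cv2.imwrite(f"pics/{n}c.png",cv2.resize(im[v0:v1,u0:u1],None,fx=5,fy=5 if n=="top" else 4.5,interpolation=cv2.INTER_CUBIC))
E
```

```text
top topface ((491.8924865722656, -198.5076904296875), (91.31880187988281, 213.0998992919922), 2.658945322036743) 3834 60.59011263214779
66 75 40 [ 481.9 -214.6   70.2] [ 478. -249.   66.] [ 507. -161.   75.]
75 85 139 [ 490.1 -171.4   78.1] [ 478. -227.   75.] [ 506. -161.   85.]
85 100 88 [ 486.7 -223.9   93.6] [ 471. -244.   85.] [ 516. -212.   99.]
100 120 112 [ 491.7 -226.3  108.1] [ 470. -234.  100.] [ 517. -222.  120.]
120 140 86 [ 492.1 -234.   130. ] [ 470. -244.  120.] [ 518. -222.  140.]
140 160 106 [ 492.3 -226.4  150.2] [ 471. -249.  140.] [ 518. -221.  160.]
160 190 135 [ 492.9 -254.   176.8] [ 472. -260.  161.] [ 518. -246.  181.]
scene topface ((494.58367919921875, -199.03518676757812), (93.74163055419922, 214.30963134765625), 2.618108034133911) 2684 60.444538889653586
66 75 95 [ 508.2 -221.    70.6] [ 481. -251.   66.] [ 513. -162.   75.]
75 85 170 [ 498.3 -217.9   78.1] [ 479. -244.   75.] [ 514. -163.   85.]
85 100 115 [ 508.5 -230.3   90.8] [ 481. -244.   85.] [ 518. -213.   99.]
100 120 82 [ 504.  -229.1  110.1] [ 473. -237.  100.] [ 521. -223.  119.]
120 140 94 [ 503.6 -234.4  130.3] [ 473. -244.  120.] [ 522. -221.  140.]
140 160 88 [ 500.7 -243.1  149.8] [ 474. -252.  140.] [ 522. -221.  160.]
160 190 79 [ 505.6 -255.2  175.7] [ 472. -260.  160.] [ 521. -248.  180.]
```

View pics/topc.png

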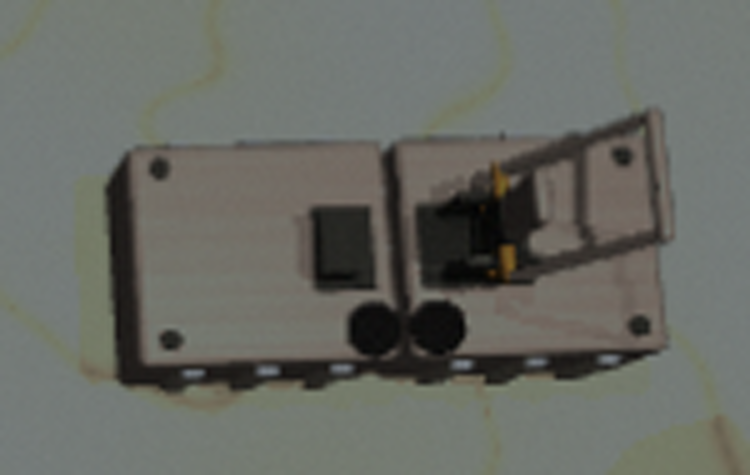

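View pics/scenec.png

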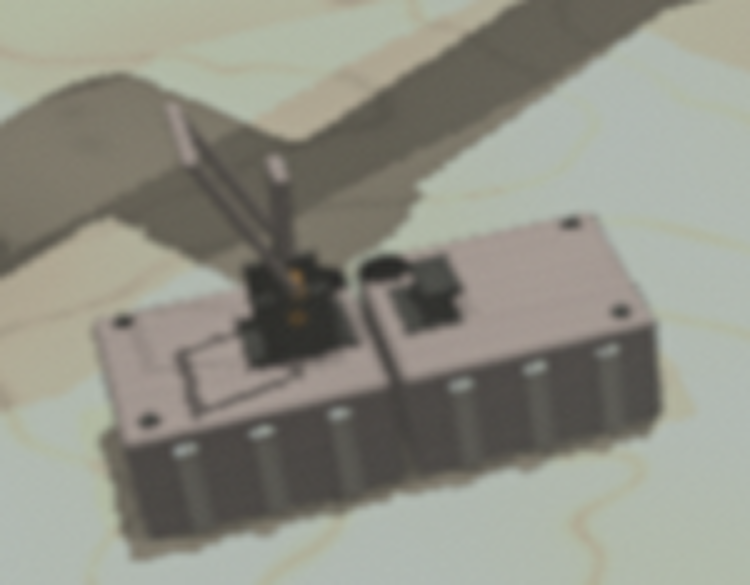

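Both views agree. The mould's centre is at about (493,-199), its +x is near world +y (yaw about 92.65°), and its top is at z 60. The bar is near z 177 and 26 behind the pivot, which gives a lever angle of about 0.42 rad. I'll turn so that tool x points along the mould's -x, and shut the fingers.

>>> send_rows --steps '[[[0, 0, 0, -0.125, 0], [0, 0, 0, -0.125, 0], [0, 0, 0, -0.125, 0], [0, 0, 0, -0.125, 0], [0, 0, 0, -0.125, 0], [0, 0, 0, -0.125, 0], [0, 0, 0, -0.125, 0], [0, 0, 0, -0.125, 0], [0, 0, 0, -0.125, 0], [0, 0, 0, -0.125, 0]]]'

```text
clock: 0.93
position: [219.2, -580.9, 223.4]
ee_rot: [0.723, -0.691, -0.007, -0.003]
contact_force: [0.1, 0.2, 0.3]
gripper_width: 0.3
```

```bash
cat >> h.py <<'E'
A=np.radians(92.65); C=np.array([493.,-199.]); EX=np.array([np.cos(A),np.sin(A)]); EY=np.array([-EX[1],EX[0]])
def mf(P): P=np.asarray(P,float); return np.stack([(P[...,:2]-C)@EX,(P[...,:2]-C)@EY,P[...,2]],-1)
def st():
    s=arm.read_state(); t=R.from_quat(s["ee_rot"]).as_matrix()
    print("t",s["clock"],"mould",mf(s["position"]).round(1),"w",round(s["gripper_width"],1),"F",s["contact_force"].round(1))
    a=np.degrees(np.arctan2(t[1,0],t[0,0])); print("toolx yaw",a.round(2),"want",round(np.degrees(A)-180,2),"tilt",t[2].round(3),"j",s["joints"].round(2))
E
python3 -c "from h import *;st()"
```

```text
t 0.9333 mould [-368.9  291.2  223.4] w 0.3 F [0.1 0.2 0.3]
toolx yaw -87.38 want -87.35 tilt [-0.014  0.005 -1.   ] j [-0.95  0.39 -0.   -0.   -1.19  1.  ]
```

>>> send_rows --steps '[[[-2.4, -2.9, -0.2, 0, 0], [-2.4, -2.9, -0.2, 0, 0], [-2.4, -2.9, -0.2, 0, 0], [-2.4, -2.9, -0.2, 0, 0], [-2.4, -2.9, -0.2, 0, 0], [-2.4, -2.9, -0.2, 0, 0], [-2.4, -2.9, -0.2, 0, 0], [-2.4, -2.9, -0.2, 0, 0], [-2.4, -2.9, -0.2, 0, 0], [-2.4, -2.9, -0.2, 0, 0]]]'

```text
clock: 1.77
position: [501.3, -319.8, 239.2]
ee_rot: [0.72, -0.694, -0.014, -0.003]
contact_force: [0.8, -0.1, -0.8]
gripper_width: 0.1
```

```bash
python3 -c "from h import *;st()"
```

```text
t 1.7667 mould [-121.1   -2.8  239.2] w 0.1 F [ 0.8 -0.1 -0.8]
toolx yaw -87.93 want -87.35 tilt [-0.024  0.015 -1.   ] j [-0.3   0.34 -0.03 -0.02 -1.22  0.35]
```

>>> send_rows --steps '[[[0, 0.2, 2.3, 0, 0], [0, 0.1, 2.3, 0, 0], [0, 0, 2.0, 0, 0], [0, 0, 0, 0, 0]]]'

```text
clock: 2.1
position: [505.0, -311.3, 171.1]
ee_rot: [0.724, -0.69, -0.012, -0.004]
contact_force: [-0.3, 0.1, -0.4]
gripper_width: 0.1
```

```bash
python3 - <<'E'
from h import *
st()
c=cam("scene"); im,d=optics.get_image("scene")
p=arm.read_state()["position"]; print("tcp px",proj(c,p).round(1))
w,_=optics.get_image("wrist")
a=cv2.resize(im[170:330,110:310],None,fx=2,fy=2,interpolation=cv2.INTER_CUBIC)
b=cv2.resize(w,(512,320)); o=np.zeros((320,400+400,3),np.uint8); o[:,:400]=a; o[:250,400:]=cv2.resize(w,(400,250)); cv2.imwrite("pics/a1.png",o)
E
```

```text
t 2.1 mould [-112.7   -6.8  171.1] w 0.1 F [-0.3  0.1 -0.4]
toolx yaw -87.23 want -87.35 tilt [-0.023  0.01  -1.   ] j [-0.29  0.39 -0.14 -0.02 -1.06  0.35]
tcp px [[155.8 240. ]]
```

View pics/a1.png

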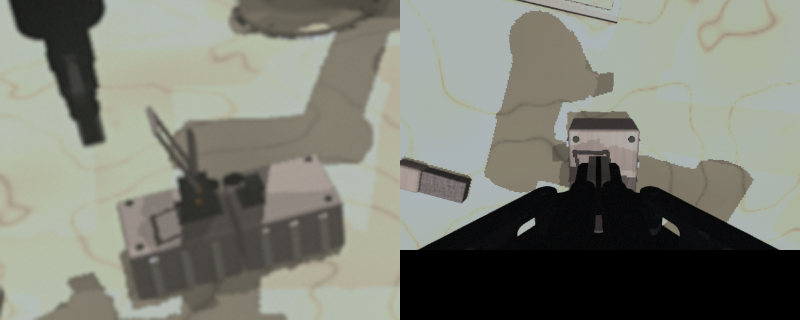

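The wrist and scene pictures show the finger tip at scene (156,242), where its TCP projects, with the loop standing ahead of it. Next I push the bar forward.

>>> send_rows --steps '[[[-1.0, 0.3, 0, 0, 0], [-1.0, 0.2, 0, 0, 0], [-1.0, 0.1, 0, 0, 0], [-1.0, 0, 0, 0, 0], [-1.0, 0, 0, 0, 0], [-1.0, 0, 0, 0, 0], [0, 0, 0, 0, 0]]]'

```text
clock: 2.78
position: [498.8, -249.4, 183.4]
ee_rot: [0.724, -0.69, -0.003, -0.007]
contact_force: [0.0, -0.7, -0.3]
gripper_width: -0.1
```

```bash
python3 -c "from h import *;st()"
```

```text
t 2.7833 mould [-50.6  -3.4 183.4] w -0.1 F [ 0.  -0.7 -0.3]
toolx yaw -87.3 want -87.35 tilt [-0.014 -0.007 -1.   ] j [-0.18  0.31 -0.22 -0.02 -1.03  0.24]
```

TCP rose to 183, so it may have passed over the bar. I'll check the bar.

```bash
cat >> h.py <<'E'
def bars(tag,tip=None):
    for n,(u0,u1,v0,v1) in(("top",(360,510,120,235)),("scene",(130,310,160,330))):
        c=cam(n); im,d=optics.get_image(n); P=mf(cloud(c,d)); ok=(d>0)&(abs(P[...,1])<30)&(abs(P[...,0]+20)<110)
        m=np.zeros(d.shape,bool); m[v0:v1,u0:u1]=1; ok&=m
        for lo in range(65,200,10):
            k=ok&(P[...,2]>=lo)&(P[...,2]<lo+10)
            if k.sum()>4: print(n,lo,k.sum(),"x",np.percentile(P[k][:,0],[2,50,98]).round(0),"y",np.percentile(P[k][:,1],[2,98]).round(0))
        cv2.imwrite(f"pics/{tag}_{n}.png",cv2.resize(im[v0:v1,u0:u1],None,fx=4,fy=3.5,interpolation=cv2.INTER_CUBIC))
E
python3 -c "from h import *;bars('b')"
```

```text
scene 65 110 x [-50. -25.  34.] y [-19.  12.]
scene 75 173 x [-44. -18.  35.] y [-18.  13.]
scene 85 111 x [-44. -33. -15.] y [-18.  13.]
scene 95 24 x [-37. -28. -16.] y [-25.  14.]
scene 105 43 x [-35. -31. -25.] y [-24.  20.]
scene 115 48 x [-39. -33. -25.] y [-25.  21.]
scene 125 45 x [-43. -36. -23.] y [-26.  21.]
scene 135 42 x [-46. -41. -22.] y [-24.  21.]
scene 145 54 x [-51. -28. -22.] y [-26.  21.]
scene 155 25 x [-54. -51. -47.] y [-25.  21.]
scene 165 14 x [-58. -55. -51.] y [-24. -21.]
scene 175 34 x [-61. -58. -46.] y [-24.   1.]
scene 185 42 x [-63. -53. -41.] y [-17.  -6.]
scene 195 59 x [-63. -51. -41.] y [-18.  -8.]
```

View pics/b_scene.png

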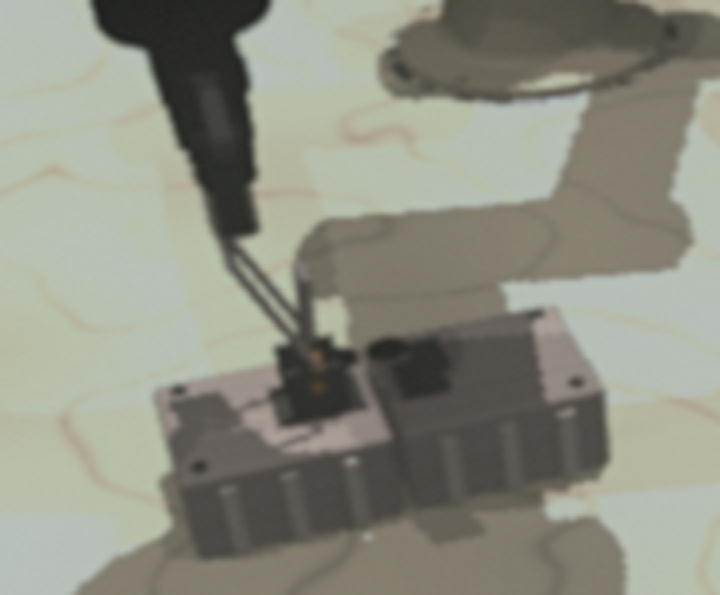

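The bar is still back at x -57 and the finger is hovering above it. I'll lift, back off and come in lower.

>>> send_rows --steps '[[[0.5, 0, -0.8, 0, 0], [2.0, -0.2, 0, 0, 0], [2.0, 0, 0, 0, 0], [0.5, 0, 0, 0, 0], [0, 0, 0.8, 0, 0], [0, 0, 0.8, 0, 0], [0, 0, 0.5, 0, 0], [0, 0, 0, 0, 0], [0, 0, 0, 0, 0]]]'

```text
clock: 3.63
position: [503.7, -303.8, 169.0]
ee_rot: [0.723, -0.691, -0.003, -0.007]
contact_force: [0.2, 0.3, 0.6]
gripper_width: -0.3
```

```bash
python3 -c "from h import *;st()"
```

```text
t 3.6333 mould [-105.2   -5.9  169. ] w -0.3 F [0.2 0.3 0.6]
toolx yaw -87.35 want -87.35 tilt [-0.013 -0.005 -1.   ] j [-0.28  0.37 -0.17 -0.02 -1.03  0.33]
```

>>> send_rows --steps '[[[-0.6, 0.2, 0.3, 0, 0], [-0.6, 0.2, 0.3, 0, 0], [-0.6, 0.2, 0.2, 0, 0], [0, 0, 0, 0, 0]]]'

```text
clock: 3.97
position: [496.0, -282.9, 160.2]
ee_rot: [0.724, -0.69, -0.003, -0.007]
contact_force: [-0.3, -0.1, -0.7]
gripper_width: 0.3
```

```bash
python3 -c "from h import *;st()"
```

```text
t 3.9667 mould [-83.9   0.9 160.2] w 0.3 F [-0.3 -0.1 -0.7]
toolx yaw -87.27 want -87.35 tilt [-0.014 -0.005 -1.   ] j [-0.24  0.36 -0.22 -0.02 -0.99  0.3 ]
```

>>> send_rows --steps '[[[-0.8, 0, 0, 0, 0], [-0.8, 0, 0, 0, 0], [-0.8, 0, 0, 0, 0], [0, 0, 0, 0, 0]]]'

```text
clock: 4.3
position: [494.9, -255.7, 161.5]
ee_rot: [0.724, -0.69, -0.003, -0.007]
contact_force: [0.2, -0.3, -0.5]
gripper_width: -0.1
```

>>> send_rows --steps '[[[-0.8, 0, -0.1, 0, 0], [-0.8, 0, -0.1, 0, 0], [-0.8, 0, -0.1, 0, 0], [-0.5, 0, 0, 0, 0], [0, 0, 0, 0, 0], [0, 0, 0, 0, 0]]]'

```text
clock: 4.8
position: [493.8, -222.7, 166.1]
ee_rot: [0.725, -0.689, -0.002, -0.007]
contact_force: [-0.8, -0.1, -0.2]
gripper_width: -0.7
```

```bash
python3 -c "from h import *;st();bars('c');st()"
```

```text
t 4.8 mould [-23.7   0.3 166.1] w -0.7 F [-0.8 -0.1 -0.2]
toolx yaw -87.09 want -87.35 tilt [-0.013 -0.008 -1.   ] j [-0.13  0.3  -0.29 -0.02 -0.98  0.19]
scene 65 106 x [-50. -24.  32.] y [-18.  11.]
scene 75 165 x [-44. -18.  35.] y [-17.  13.]
scene 85 108 x [-44. -33. -15.] y [-18.  13.]
scene 95 39 x [-44. -30. -25.] y [-25.  18.]
scene 105 46 x [-32. -26. -16.] y [-25.  20.]
scene 115 47 x [-30. -16.  -8.] y [-26.  20.]
scene 125 43 x [-29. -11.  -4.] y [-24.  21.]
scene 135 54 x [-28.  -3.   4.] y [-26.  21.]
scene 145 59 x [-28.   3.  13.] y [-24.  21.]
scene 155 35 x [ 9. 15. 22.] y [-25.  22.]
scene 165 73 x [-34.  17.  21.] y [-22.  18.]
scene 175 54 x [-35. -24. -13.] y [-14.   3.]
scene 185 64 x [-35. -24. -13.] y [-15.  -3.]
scene 195 34 x [-34. -23. -14.] y [-15.  -2.]
t 4.9 mould [-24.1   0.3 166. ] w -0.2 F [-0.3  0.6  0.3]
toolx yaw -87.13 want -87.35 tilt [-0.013 -0.008 -1.   ] j [-0.13  0.3  -0.29 -0.02 -0.98  0.19]
```

View pics/c_scene.png

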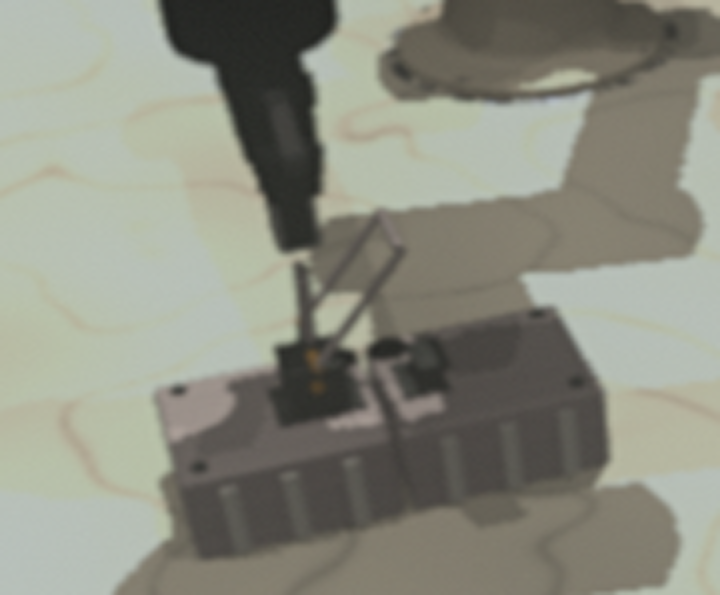

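The loop has passed upright and is falling forward. I'll wait, then move over in front of the lever.

>>> send_rows --steps '[[[-1.0, 0, -0.2, 0, 0], [-1.0, 0, -0.2, 0, 0], [-1.0, 0, 0, 0, 0], [0, 0, 0, 0, 0], [0, 0, 0, 0, 0], [0, 0, 0, 0, 0]]]'

```text
clock: 5.4
position: [492.0, -190.3, 170.7]
ee_rot: [0.724, -0.689, -0.002, -0.007]
contact_force: [0.0, -0.1, -0.4]
gripper_width: 0.2
```

```bash
python3 -c "from h import *;st();bars('d')"
```

```text
t 5.4 mould [  8.7   0.6 170.7] w 0.2 F [ 0.  -0.1 -0.4]
toolx yaw -87.17 want -87.35 tilt [-0.013 -0.008 -1.   ] j [-0.07  0.27 -0.31 -0.02 -0.98  0.13]
scene 65 148 x [-45.  20.  44.] y [-24.  20.]
scene 75 225 x [-44.   8.  35.] y [-24.  20.]
scene 85 158 x [-44. -25.   3.] y [-25.  20.]
scene 95 56 x [-33. -27. -14.] y [-25.  21.]
scene 105 25 x [-32. -29. -24.] y [-12.   6.]
scene 115 16 x [-30. -29. -25.] y [-11.   8.]
scene 125 22 x [-30. -27. -23.] y [-13.   3.]
scene 135 17 x [-29. -27. -22.] y [-11.   6.]
scene 145 30 x [-28. -25. -22.] y [-13.   8.]
scene 165 14 x [-1.  7. 15.] y [-7. -3.]
scene 175 48 x [-3.  7. 19.] y [-14.  -1.]
scene 185 50 x [-3.  7. 18.] y [-14.  -4.]
scene 195 57 x [-2.  8. 19.] y [-15.   1.]
```

View pics/d_scene.png

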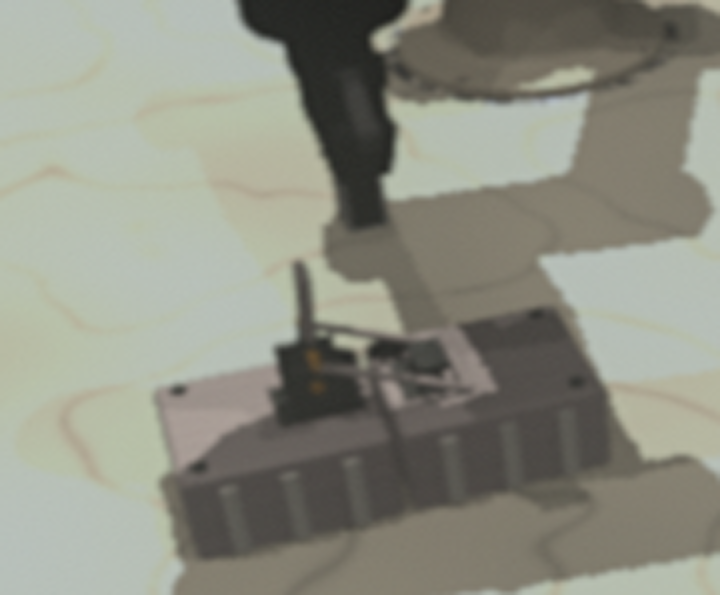

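The loop lies down with its bar beyond the hook at x about 44, z about 65. The lever is still upright with its tip at x -22. Next I descend in front of the lever.

>>> send_rows --steps '[[[0, 0, 1.2, 0, 0], [0, 0, 1.2, 0, 0], [0, 0, 1.2, 0, 0], [0, 0, 0, 0, 0], [0, 0, 0, 0, 0]]]'

```text
clock: 5.92
position: [493.3, -191.5, 134.3]
ee_rot: [0.724, -0.69, -0.001, -0.008]
contact_force: [-0.2, -0.1, -0.5]
gripper_width: 0.1
```

```bash
python3 -c "
from h import *
st()
# TCP x,z path: corner (x-11) on lever face at r
for th in range(84,184,8):
    t=np.radians(th); r=57; print(th,round((th-60)/57.3,2),round(-30+r*np.cos(t)+3*np.sin(t)+11,1),round(82+r*np.sin(t)-3*np.cos(t),1))"
```

```text
t 5.9167 mould [  7.4  -0.6 134.3] w 0.1 F [-0.2 -0.1 -0.5]
toolx yaw -87.29 want -87.35 tilt [-0.012 -0.01  -1.   ] j [-0.07  0.32 -0.36 -0.02 -0.89  0.13]
84 0.42 -10.1 138.4
92 0.56 -18.0 139.1
100 0.7 -25.9 138.7
108 0.84 -33.8 137.1
116 0.98 -41.3 134.5
124 1.12 -48.4 130.9
132 1.26 -54.9 126.4
140 1.4 -60.7 120.9
148 1.54 -65.7 114.7
156 1.68 -69.9 107.9
164 1.82 -73.0 100.6
172 1.95 -75.0 92.9
180 2.09 -76.0 85.0
```

>>> send_rows --steps '[[[0.8, 0, -0.1, 0, 0], [0.8, 0, -0.1, 0, 0], [0.8, 0, -0.1, 0, 0], [0.8, 0, 0, 0, 0], [0.8, 0, 0, 0, 0], [0, 0, 0, 0, 0]]]'

```text
clock: 6.42
position: [496.3, -236.2, 139.4]
ee_rot: [0.723, -0.69, 0.0, -0.009]
contact_force: [0.2, 0.1, 0.9]
gripper_width: 0.1
```

```bash
python3 -c "from h import *;st()"
```

```text
t 6.4167 mould [-37.3  -1.6 139.4] w 0.1 F [0.2 0.1 0.9]
toolx yaw -87.32 want -87.35 tilt [-0.012 -0.013 -1.   ] j [-0.16  0.34 -0.3  -0.02 -0.92  0.21]
```

>>> send_rows --steps '[[[0.6, 0, 0.3, 0, 0], [0.6, 0, 0.5, 0, 0], [0.5, 0, 0.5, 0, 0], [0, 0, 0, 0, 0]]]'

```text
clock: 6.75
position: [498.1, -256.1, 126.8]
ee_rot: [0.723, -0.691, 0.002, -0.009]
contact_force: [0.2, 2.4, 1.3]
gripper_width: -0.2
```

```bash
python3 -c "from h import *;st();bars('e')"
```

```text
t 6.75 mould [-57.3  -2.4 126.8] w -0.2 F [0.2 2.4 1.3]
toolx yaw -87.35 want -87.35 tilt [-0.01  -0.016 -1.   ] j [-0.19  0.37 -0.3  -0.02 -0.89  0.25]
scene 65 160 x [-48.   9.  32.] y [-24.  19.]
scene 75 192 x [-43.  -1.  34.] y [-25.  20.]
scene 85 154 x [-43. -27. -15.] y [-25.  20.]
scene 95 86 x [-51. -41. -21.] y [-25.  21.]
scene 105 41 x [-59. -52. -45.] y [-13.   7.]
scene 115 31 x [-70. -61. -55.] y [-12.   1.]
scene 125 57 x [-75. -68. -47.] y [-13.   7.]
scene 135 58 x [-74. -59. -47.] y [-17.  -0.]
scene 145 59 x [-68. -57. -47.] y [-18.  -7.]
scene 155 34 x [-68. -57. -47.] y [-18.  -9.]
scene 165 5 x [-70. -69. -53.] y [-18.   6.]
scene 185 8 x [-73. -71. -46.] y [-20. -16.]
scene 195 37 x [-74. -67. -41.] y [-19.   5.]
```

The lever is following at about 133° with a contact force of 2-3 N. I continue along the arc.

>>> send_rows --steps '[[[0.4, 0, 0.5, 0, 0], [0.4, 0, 0.6, 0, 0], [0.3, 0, 0.7, 0, 0], [0, 0, 0, 0, 0]]]'

```text
clock: 7.18
position: [499.8, -267.4, 109.3]
ee_rot: [0.724, -0.69, 0.003, -0.009]
contact_force: [0.9, 0.1, 0.4]
gripper_width: -0.2
```

```bash
python3 -c "from h import *;st()"
```

```text
t 7.1833 mould [-68.7  -3.6 109.3] w -0.2 F [0.9 0.1 0.4]
toolx yaw -87.19 want -87.35 tilt [-0.008 -0.018 -1.   ] j [-0.21  0.4  -0.3  -0.02 -0.85  0.27]
```

>>> send_rows --steps '[[[0.2, 0, 0.5, 0, 0], [0.1, 0, 0.5, 0, 0], [0, 0.1, 0.5, 0, 0], [0, 0, 0, 0, 0]]]'

```text
clock: 7.52
position: [498.4, -270.5, 90.7]
ee_rot: [0.724, -0.69, 0.002, -0.009]
contact_force: [-0.7, -0.5, 0.7]
gripper_width: -0.1
```

```bash
python3 -c "from h import *;st();bars('f')"
```

```text
t 7.5167 mould [-71.7  -2.1  90.7] w -0.1 F [-0.7 -0.5  0.7]
toolx yaw -87.23 want -87.35 tilt [-0.009 -0.016 -1.   ] j [-0.22  0.42 -0.32 -0.02 -0.82  0.28]
scene 65 176 x [-44.   6.  31.] y [-25.  21.]
scene 75 363 x [-97. -40.  32.] y [-24.  17.]
scene 85 238 x [-80. -37. -15.] y [-21.  13.]
scene 95 38 x [-82. -71. -31.] y [-16.   9.]
scene 105 45 x [-81. -72. -62.] y [-17.  -6.]
scene 115 40 x [-81. -72. -62.] y [-17.  -7.]
scene 145 5 x [-87. -85. -61.] y [-30.  24.]
scene 155 42 x [-89. -82. -56.] y [-19.   6.]
scene 165 34 x [-89. -79. -56.] y [-27. -12.]
scene 175 42 x [-90. -64. -55.] y [-29. -15.]
scene 185 70 x [-92. -85. -54.] y [-23.   9.]
scene 195 44 x [-91. -72. -54.] y [-22.   5.]
```

View pics/f_scene.png

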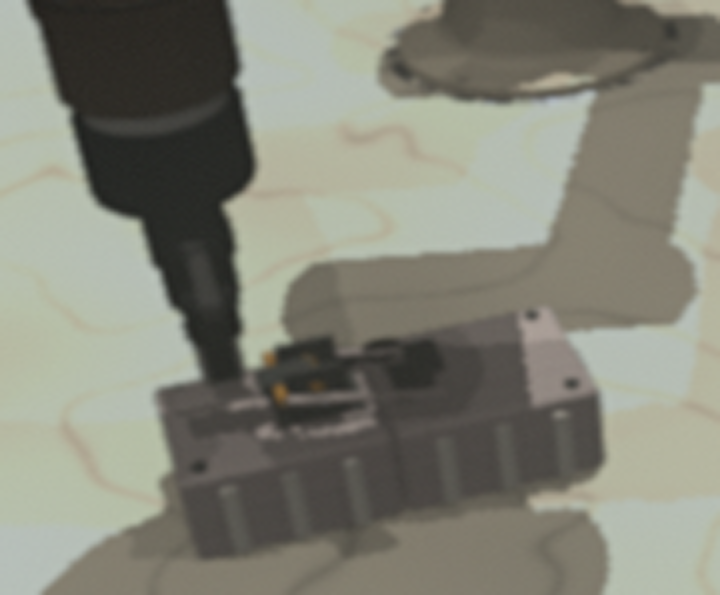

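The lever appears flat, with its tip at x about -97 and z about 80. I'll retreat straight up and check.

>>> send_rows --steps '[[[0, 0, -1.5, 0, 0], [0, 0, -2.5, 0, 0], [0, 0, -3, 0, 0], [1, 0, -3, 0, 0], [2, 0, -3, 0, 0], [3, 0, 0, 0, 0], [3, 0, 0, 0, 0], [0, 0, 0, 0, 0], [0, 0, 0, 0, 0]]]'

```text
clock: 8.37
position: [501.8, -364.0, 228.4]
ee_rot: [0.726, -0.688, 0.004, -0.008]
contact_force: [-0.5, 0.7, -0.8]
gripper_width: -0.1
```

```bash
python3 - <<'E'
from h import *
st();bars('g')
for n in("scene","top"):
    c=cam(n); im,d=optics.get_image(n); P=mf(cloud(c,d)); P[d==0]=np.nan
    k=(P[...,0]<-62)&(P[...,0]>-98)&(abs(P[...,1])<8)&(P[...,2]>66)
    if k.sum()>5: print(n,"lever fit z=a x+b",np.polyfit(P[k][:,0],P[k][:,2],1).round(3),k.sum(),np.median(P[k],0).round(1))
    for a,b in(((-30,0,82),(255,0,0)),((33,0,68),(0,0,255)),((-99,0,80),(0,255,0))):
        p=np.array([*(C+a[0]*EX+a[1]*EY),a[2]]); print(n,a,proj(c,p).round(1))
E
```

```text
t 8.3667 mould [-165.2   -1.2  228.4] w -0.1 F [-0.5  0.7 -0.8]
toolx yaw -86.94 want -87.35 tilt [-0.006 -0.018 -1.   ] j [-0.37  0.37 -0.01 -0.01 -1.17  0.43]
top 65 191 x [-36.  13.  35.] y [-22.  24.]
top 75 448 x [-96. -35.  34.] y [-22.  24.]
top 85 260 x [-85. -41. -15.] y [-15.  17.]
top 95 19 x [-43. -32. -15.] y [-13.  15.]
scene 65 169 x [-42.   6.  31.] y [-26.  21.]
scene 75 377 x [-97. -42.  32.] y [-24.  18.]
scene 85 236 x [-81. -38. -15.] y [-18.  13.]
scene lever fit z=a x+b [5.2000e-02 8.7998e+01] 109 [-80.6  -1.3  84.1]
scene (-30, 0, 82) [[207.3 265.6]]
scene (33, 0, 68) [[239.  263.4]]
scene (-99, 0, 80) [[172.5 275. ]]
top lever fit z=a x+b [5.0000e-02 8.7906e+01] 141 [-79.6   0.2  83.7]
top (-30, 0, 82) [[457.8 185.8]]
top (33, 0, 68) [[424.  188.4]]
top (-99, 0, 80) [[491.9 184.8]]
```

View pics/g_scene.png

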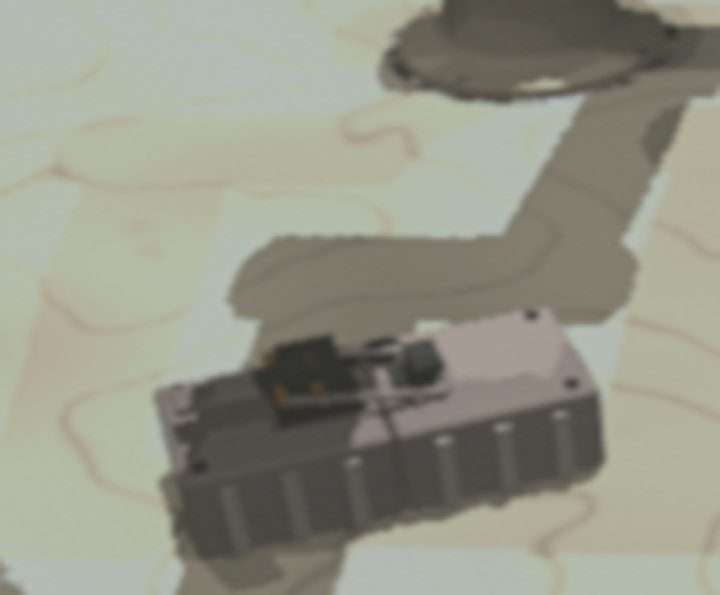

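View pics/g_top.png

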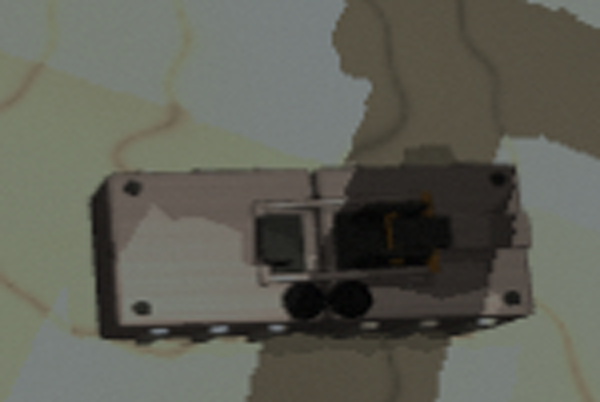

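Both views put the lever's slope 0.05 rad below level, so it is at about 2.14 rad on its stop. The loop lies around the hook with its bar at x about 31-35, the seam is closed and the arm is clear. I'm handing in.

```bash
python3 -c "
from h import *
job.job_done();st()"
```

```text
the job is handed in; nothing more can be done
the job is handed in; nothing more can be done
```

The open mould is latched and the job is handed in. I tipped its loop forward with the shut fingers, so the bar dropped beyond the hook. Then I pushed the lever back along its arc until it snapped flat, and drew the arm clear.

- **First push:** this slid over the bar without moving it, because the tool had risen to z 183. I backed off and came in lower, and that worked.
- **Lever:** with the arm withdrawn, both cameras put its slope about 0.05 rad below level. That is about 2.14 rad, at its flat stop.
- **Loop and hook:** the loop lies around the hook with its bar at about x 31–35 mm, z 65–75 mm in the mould's frame. The groove should be near x 30–33, z 68.
- **Seam:** it looks narrower in the pictures, but I did not measure how far the hook's half was drawn in.
- **Forces and time:** contact readings between moves stayed under about 3 N, and the clock was at about 8.6 s of the 40 s allowed at hand-in.

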